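# Close up the dust extractor's filter cover

## Task

The fresh filter is already in the dust extractor on the sneaker bench: swing its hinged cover fully shut, and only then turn the quarter-turn wing fastener clockwise until its slot lines up with the two marks on the panel. Then press the panel down against its springy gasket until it is fully home, flush with the frame around it, and finish while still holding it pressed there: do not let go at the end. Leave the other things on the bench alone.

Things in the scene. Friction and masses are not known exactly. Their poses are not given: they have to be found in the camera images.
- unit: Dust extractor: grey metal box 250 (its x) x 270 (y) x 110 mm high, open at the top, a pleated filter inside, fixed on the bench. Origin: centre of its underside; z up; yaw within 0.35 rad, -x side facing the robot. A hose port (64 mm across, 30 mm long, 55 mm up) is on its +x side. Its cover hinges along its +x top edge.
- cover (a joint): Cover hinge, rad: 0 = shut, flat on the box (end stop); starts open at 0.85 to 1.35, leaning towards the robot; 1.6 = fully open. Stays where it is left (friction 0.7 N m): push its outer face, 2 to 4 N near the free edge, to shut it. The axis is along the unit's y, at x = +125, z = 110 mm of the unit; the free edge is 250 mm from it.
- cover_edge (a point): On the outer (upper when shut) face of the cover's aluminium frame, middle of its free edge. Frame 250 x 270 mm, 12 mm thick, borders 30 mm wide, round a grey panel 186 x 206 mm; a tab 70 mm wide and 6 mm thick sticks out 21 mm here. Shut, this face is 122 mm above the bench. Axes of the cover: x from free edge to hinge, y along the hinge, z out of the face.
- cover_hinge (a point): Point on the hinge axis, in the middle of the cover's width, at the level of the cover's inner face; axes as cover_edge.
- panel (a joint): How far the panel is pressed into the frame, m: 0 = 5 mm proud of the frame on its springy gasket (if left alone), 0.005 = flush with the frame, on its stop. It moves straight down without tilting, wherever it or the fastener in its middle is pressed: about 3 N starts it, about 9 N brings it flush; it springs back when released.
- fastener (a joint): Turn of the fastener on the panel, rad, growing clockwise seen from above (cover shut). 0: wing and slot along the cover's x; 1.571: slot along the cover's y, in line with the two marks. Starts at 0.1 to 0.5; no stop at the aligned position (range 0 to 2.1); turns with 0.08 N m of friction and stays where it is left.
- fastener_top (a point): Top of the steel fastener in the panel's centre (125 mm from the hinge); x along wing and slot. Disc 42 mm across, 6 mm high, with an upright wing 42 long, 13 thick, 28 mm high and a dark slot line along its top; top 34 mm above the panel, 161 mm above the bench with cover shut, panel unpressed. Marks: two flat dark bars 34 mm long on the panel either side of it, along the cover's y.
- jar: Bystander: squat jar with a black cap, 60 mm in diameter, 65 mm high, loose, beside the unit. Origin: centre of its underside.
- can: Bystander: metal can 66 mm in diameter, 85 mm high, loose, beside the unit. Origin: centre of its underside.
- last: Bystander: wooden shoe last 260 mm long, 75 mm wide, 86 mm high, loose, beside the unit. Origin: on the bench under its middle.

How it is judged:
By the outcome, as a careful person would: the job done as asked, in the order asked, and still so for the second after the job is handed in, while the arm keeps its last pose, push and grip.
It also fails if it takes over 61 s, if anything falls off the work surface, if the arm or the gripper's body presses on something with over 40 N, if the wrist force passes 120 N, or if a joint passes its speed limit or range.

## Robot

A 6-joint arm with a two-finger parallel gripper is mounted at the origin on the work surface. World frame = base frame: x ahead of the robot, y to its left, z up, the work surface at z = 0. Lengths are in m, angles in rad, forces in N, time in s.
With the tool pointing down it reaches from about 0.275 to 0.825 m from the base axis. Payload 4.9 kg.
Tool frame: the origin (TCP) lies on the centre line of the jaws, within the pads' length; the fingertips stand 22 mm ahead of it and the grasp point (between the pads) lies 3 mm ahead of it; z points along the fingers, y is the direction in which the jaws open and shut (so a half turn about z gives the same grasp; the last joint's range is limited). The gripper opens to 85 mm and grips with 20 to 120 N. Pads are 22 mm wide; open, the fingers measure 114 mm over their backs; the gripper's body (76 mm by 85 mm) begins 54 mm behind the grasp point. The pads swing forward as they close: fully open they stand 13 mm farther back than shut.
Start: joints at [-1.291, 0.326, -0.193, 1.052, 0, 1.437], TCP at [0.221, -0.504, 0.253] pointing down, gripper open.
Joint ranges: [-2.65, 2.65], [-0.97, 1.79], [-1.3, 1.35], [-1.93, 2.1], [-1.47, 1.37], [-3.14, 3.14]. Speed limits (rad/s): [2.57, 2.57, 3.14, 3.14, 3.14, 3.14].

## Interface

Orientations are given as [roll, pitch, yaw] about the fixed x, y, z axes, in that order (R = Rz(yaw) Ry(pitch) Rx(roll)).
In Python, from cell import env gives the robot as it stands.
- The arm moves only by the tool move_arm, never from a script. Its argument "plan" is a list of rows, each a list of 5 numbers: the opening, from 0 (shut) to 1 (fully open), then the shift along the world's x, y, z in m, then the turn about the world's z in degrees. In form: [[gripper, x, y, z, twist], ...]. A call has 1 to 20 rows; each row shifts and turns the commanded pose from where the row before left it; what a row does not reach is not made up. A row lasts 1/12 s, in which the tool goes at most 41.7 mm and 7.16 degrees, less where a joint would pass 70% of its speed; a pose out of reach is approached as far as the arm can. A call is refused whole if a number of a shift passes 0.0417 or a number of a turn 7.16, either way. A call with a gripper value outside its range is refused whole. The fingers move at their own pace and stop on an object; "squeeze" is the grip in N (left out, the last holds). Time passes only in rows, so rows that do not move let the fingers close. It gives the time, the measured TCP pose, the force and the opening at its end, in the units of the state.
- env.get_state(): the state, without advancing time (a new reading comes with each control period).
- env.read_camera(name): name is "side" or "top" or "wrist"; returns a dict with "frame" (420x560x3 uint8, blue, green, red), "mtx" (3x3 intrinsics, pixels), "dist_coeffs" ([k1, k2, p1, p2, k3] as OpenCV has them; the pictures are not rectified), "R" (3x3) and "t" (3): a world point X has camera coordinates R X + t; the wrist camera has in their place "mount" (4x4, takes a point from camera to tool coordinates, whose origin is the TCP and whose axes are the flange's). Camera axes: x right, y down, z forward; pixel columns grow to the right and rows downward; lengths in m; the calibration is good to about 2 mm. A picture is of the moment at which its call begins: read the wrist's pose just before it. There is no depth.
- env.close_job(): hands the job in, once; it reports no verdict.
The state is a dict: "time_s": time; "joint_pos": joint angles; "joint_velocities": joint speeds; "effort": joint torques, N m; "eef_pos": TCP position; "tool_rot": TCP orientation; "force": force on the tool from outside, world axes, zero at the start; "torque": the same for the moment, N m; "gripper_width": finger opening in m.
Only numpy, scipy, OpenCV 4.12 (cv2) and the standard library are available. Lean on these libraries where they do the work, as an engineer would, in place of code of your own. Each camera call takes 0.05 s, during which the arm holds its last target. There are 200 camera calls.

## Working session

There is one attempt and no reset: what is moved stays moved. The work goes in short steps, Python scripts to look and compute and a tool call to move; the robot and the scene stay as the last step left them, time stands still between calls to the robot, and variables do not carry over. Pictures are saved under pics/ and viewed, about 8 in all and at most 12, crops included, and the job is handed in when it is done.

Besides the shell and the picture viewer there is one more tool, called in YAML: its name, and indented under it one key for each argument. move_arm: Moves the arm, as the interface text tells. Its arguments: {"type":"object","properties":{"plan":{"type":"array","items":{"type":"array","items":{"type":"number"}}},"squeeze":{"type":"number"}},"required":["plan"]}

```bash
mkdir -p pics; ls
python3 - <<'E'
from cell import env
import cv2,numpy as np
s=env.get_state();print(s)
ims=[]
for n in("side","top"):
    c=env.read_camera(n);cv2.imwrite(f"pics/{n}0.png",c["frame"]);np.savez(f"{n}.npz",**c)
    print(n,c["mtx"],c["dist_coeffs"],-np.array(c["R"]).T@c["t"],c["R"])
E
```

```text
pics
{'time_s': 0.0, 'joint_pos': array([-1.29122717e+00,  3.26921659e-01, -1.93560152e-01,  1.05197942e+00,
        9.40808678e-06,  1.43661273e+00]), 'joint_velocities': array([-0.00156134, -0.00138566, -0.00023253, -0.00140169,  0.00050061,
        0.00041318]), 'effort': array([-2.63043166e-04, -4.43391001e+01,  2.62445837e+01,  1.54118682e-02,
       -2.22794492e-04,  4.35356455e-06]), 'eef_pos': array([ 0.22100249, -0.50307496,  0.25252289]), 'tool_rot': array([-3.13994398e+00, -2.32056077e-04,  4.13752558e-01]), 'force': array([ 0.2597343 , -0.27964696,  0.33603276]), 'torque': array([0.00862778, 0.00385864, 0.05587855]), 'gripper_width': 0.08554011538095148}
side [[424.72363411   0.         281.68622381]
 [  0.         424.72363411 204.7101748 ]
 [  0.           0.           1.        ]] [0.0467969 0.        0.        0.        0.       ] [0.04090626 0.6082063  0.81713048] [[-0.73247492 -0.68077661  0.00486888]
 [-0.44431542  0.47261372 -0.76106509]
 [ 0.51581421 -0.55962441 -0.64865724]]
top [[385.64580954   0.         279.04064721]
 [  0.         385.64580954 210.08387604]
 [  0.           0.           1.        ]] [-0.05615865  0.          0.          0.          0.        ] [0.44186928 0.03158758 1.02508235] [[ 0.02629145 -0.99958074  0.01212833]
 [-0.98789773 -0.02783558 -0.15258853]
 [ 0.15286216 -0.00796977 -0.98821538]]
```

View pics/side0.png

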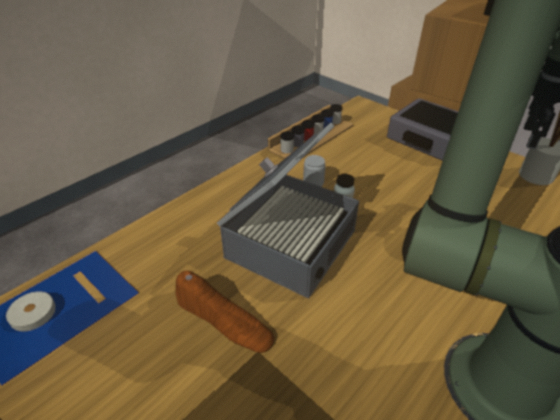

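View pics/top0.png

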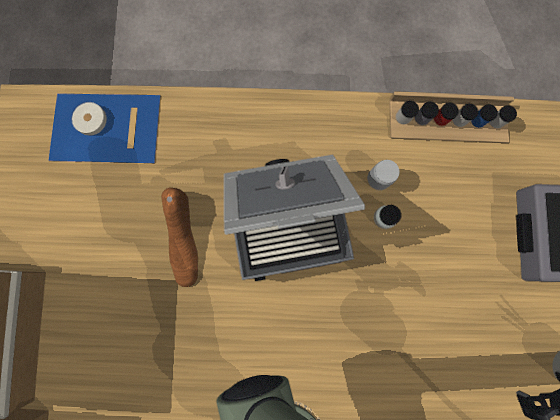

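Top view: the cover is open, with its free edge at about (222,228)-(365,207) and the hinge at about (224,172)-(335,157). The fastener is near (285,177), the last near (178,235), the jar at (388,215) and the can at (385,172). I'll enlarge the top view to read the corners.

Run:
```python
import cv2
f=cv2.imread("pics/top0.png")[145:290,210:410]
cv2.imwrite("pics/crop1.png",cv2.resize(f,None,fx=4,fy=4,interpolation=cv2.INTER_CUBIC))
```

```text
(no output)
```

View pics/crop1.png

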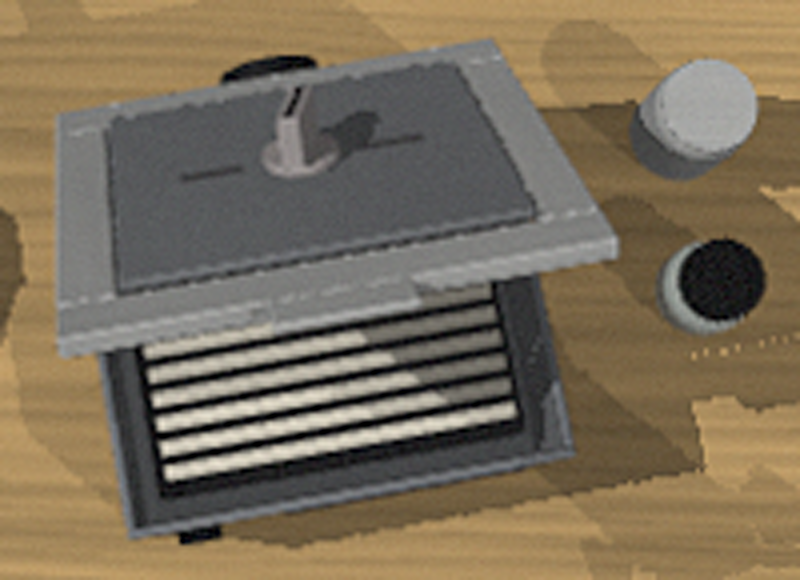

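```bash
cat > h.py <<'E'
import numpy as np,cv2
def ray(c,px):
    u=cv2.undistortPoints(np.array([[px]],float),c["mtx"],c["dist_coeffs"])[0,0]
    R=np.array(c["R"]);return -R.T@np.array(c["t"]),R.T@np.array([u[0],u[1],1])
def onz(c,px,z):
    o,d=ray(c,px);return o+d*(z-o[2])/d[2]
E
python3 - <<'E'
from h import *
c=np.load("top.npz")
P=lambda x,y:(210+x/4,145+y/4)
L=onz(c,P(132,535),.11);R=onz(c,P(573,455),.11)
v=L-R;w=np.linalg.norm(v);yaw=np.arctan2(-v[0],v[1])
print("front",L,R,w,yaw)
ex=np.array([np.cos(yaw),np.sin(yaw),0]);ey=np.array([-ex[1],ex[0],0])
U=(L+R)/2+.125*ex;U[2]=0;print("unit",U)
for p in((57,118),(495,42)):
    X=onz(c,P(*p),.115);print("hinge corner in unit",(X-U)@ex,(X-U)@ey)
# free edge: intersect ray with plane y=+-.135 of unit
for p,y in(((60,342),.135),((618,240),-.135)):
    o,d=ray(c,P(*p));k=(y-(o-U)@ey)/(d@ey);X=o+k*d;print("free a",(X-U)@ex,X[2])
# q from hinge distance: for candidate q compute projected corner
for q in np.arange(.8,1.4,.1):
    r=[]
    for y in(.135,-.135):
        X=U+ex*(.125-.25*np.cos(q)+.012*np.sin(q))+ey*y+np.array([0,0,.11+.25*np.sin(q)+.012*np.cos(q)])
        Rm=c["R"];px=cv2.projectPoints(X[None],cv2.Rodrigues(Rm)[0],c["t"],c["mtx"],c["dist_coeffs"])[0].ravel();r+=list(((px-[210,145])*4).round(0))
    print(round(q,2),r)
# last, jar, can extents
for n,p in(("jar",(720,280)),("can",(705,105))):print(n,onz(c,P(*p),.065 if n=="jar" else .085))
for p in((172,190),(187,285),(197,255),(193,230)):print("last",onz(c,p,.05))
E
```

```text
front [0.41855277 0.10422323 0.11      ] [ 0.47181636 -0.1545065   0.11      ] 0.26415542235727296 0.2030292709066913
unit [5.67617097e-01 6.30271534e-05 0.00000000e+00]
hinge corner in unit 0.12854215176734138 0.13602640086377277
hinge corner in unit 0.12954757272702194 -0.13522737730831108
free a -0.028903763299127385 0.3012078936545233
free a -0.02701594672863096 0.3007123735022468
0.8 [np.float64(65.0), np.float64(367.0), np.float64(622.0), np.float64(268.0)]
0.9 [np.float64(54.0), np.float64(323.0), np.float64(621.0), np.float64(223.0)]
1.0 [np.float64(43.0), np.float64(274.0), np.float64(619.0), np.float64(174.0)]
1.1 [np.float64(32.0), np.float64(223.0), np.float64(614.0), np.float64(122.0)]
1.2 [np.float64(21.0), np.float64(169.0), np.float64(608.0), np.float64(68.0)]
1.3 [np.float64(11.0), np.float64(114.0), np.float64(600.0), np.float64(14.0)]
jar [ 0.58569678 -0.25769124  0.065     ]
can [ 0.69418742 -0.24423553  0.085     ]
last [0.63737201 0.30141832 0.05      ]
last [0.39755829 0.24786794 0.05      ]
last [0.47261735 0.22699691 0.05      ]
last [0.53539984 0.24075822 0.05      ]
```

move_arm:
  plan:
    - [0, 0.005, 0.02, 0.03, 7.1]
    - [0, 0.01, 0.025, 0.025, 7.1]
    - [0, 0.017, 0.025, 0.02, 7.1]
    - [0, 0.017, 0.025, 0.02, 7.1]
    - [0, 0.017, 0.025, 0.015, 7.1]
    - [0, 0.017, 0.025, 0.01, 7.1]
    - [0, 0.017, 0.025, 0.005, 7.1]
    - [0, 0.017, 0.025, 0.005, 7.1]
    - [0, 0.017, 0.025, 0, 7.1]
    - [0, 0.017, 0.025, 0, 7.1]
    - [0, 0.017, 0.025, 0, 7.1]
    - [0, 0.017, 0.025, 0, 7.1]
    - [0, 0.017, 0.025, 0, 7.1]
    - [0, 0.017, 0.025, 0, 7.1]
    - [0, 0.017, 0.025, 0, 7.1]
    - [0, 0.017, 0.025, 0, 7.1]
    - [0, 0.017, 0.025, 0, 7.1]
    - [0, 0.017, 0.025, 0, 7.1]
    - [0, 0.017, 0.025, 0, 7.1]
    - [0, 0.017, 0.026, 0, 7.1]

```text
time_s: 1.77
eef_pos: [0.5426, -0.0062, 0.3829]
tool_rot: [-3.141, -0.001, 2.898]
force: [0.4, -0.2, 1.1]
gripper_width: -0.0002
```

Run:
```python
from cell import env
import cv2,numpy as np
s=env.get_state();print(s["eef_pos"],s["tool_rot"],s["force"],s["joint_pos"],s["gripper_width"])
c=env.read_camera("side");w=env.read_camera("wrist")
print(np.array(w["mount"]).round(4))
cv2.imwrite("pics/s1.png",np.hstack([cv2.resize(c["frame"][90:300,190:470],None,fx=1.4,fy=1.4),cv2.resize(w["frame"],(392,294))]))
```

```text
[ 0.54261789 -0.0062013   0.38288403] [-3.14139311e+00 -6.81724700e-04  2.89837040e+00] [ 0.41514769 -0.20302661  1.12223567] [-1.47407299e-01  2.63771068e-01  4.93182599e-02  1.35704121e+00
 -1.33406336e-04  9.58149348e-02] -0.00017567143332175575
[[-1.000e-04 -9.575e-01 -2.885e-01  7.290e-02]
 [ 1.000e+00 -1.000e-04 -1.000e-04  3.000e-04]
 [ 1.000e-04 -2.885e-01  9.575e-01 -1.205e-01]
 [ 0.000e+00  0.000e+00  0.000e+00  1.000e+00]]
```

View pics/s1.png

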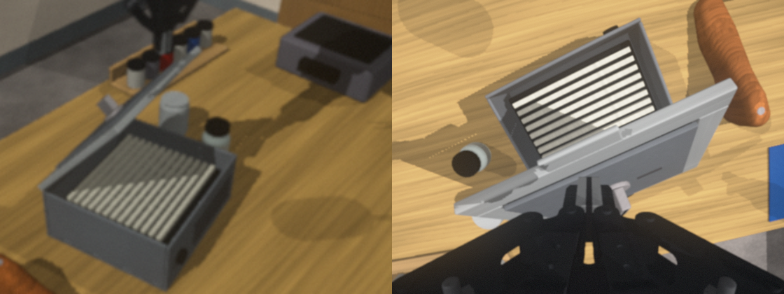

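The wrist view shows the closed tips above the cover, between its free edge and the wing, with the bystanders well clear. Next I'll push the cover down along its arc.

move_arm:
  plan:
    - [0, 0.008, 0.003, -0.03, 0]
    - [0, 0.003, 0, -0.02, 0]
    - [0, 0, 0, -0.01, 0]
    - [0, -0.008, -0.0016, -0.0068, 0]
    - [0, -0.008, -0.0016, -0.0068, 0]
    - [0, -0.0074, -0.0015, -0.0075, 0]
    - [0, -0.0074, -0.0015, -0.0075, 0]
    - [0, -0.0067, -0.0013, -0.0081, 0]
    - [0, -0.0067, -0.0013, -0.0081, 0]
    - [0, -0.006, -0.0012, -0.0087, 0]
    - [0, -0.006, -0.0012, -0.0087, 0]

```text
time_s: 2.78
eef_pos: [0.4967, -0.0166, 0.2614]
tool_rot: [-3.141, 0.001, 2.89]
force: [1.6, 0.8, 1.0]
gripper_width: -0.0001
```

move_arm:
  plan:
    - [0, -0.0051, -0.001, -0.0092, 0]
    - [0, -0.0051, -0.001, -0.0092, 0]
    - [0, -0.0043, -0.0009, -0.0096, 0]
    - [0, -0.0043, -0.0009, -0.0096, 0]
    - [0, -0.0034, -0.0007, -0.01, 0]
    - [0, -0.0034, -0.0007, -0.01, 0]
    - [0, -0.0025, -0.0005, -0.01, 0]
    - [0, -0.0025, -0.0005, -0.01, 0]

```text
time_s: 3.45
eef_pos: [0.4658, -0.0228, 0.1835]
tool_rot: [-3.141, 0.0, 2.89]
force: [0.7, -0.4, 0.8]
gripper_width: 0.0002
```

Run:
```python
from cell import env
import cv2,numpy as np
s=env.get_state();print(s["eef_pos"],s["tool_rot"],s["force"])
c=env.read_camera("side");w=env.read_camera("wrist")
cv2.imwrite("pics/s2.png",np.hstack([cv2.resize(c["frame"][90:300,190:470],None,fx=1.4,fy=1.4),cv2.resize(w["frame"],(392,294))]))
```

```text
[ 0.46581304 -0.02276175  0.18354012] [-3.14107624e+00  2.97604505e-04  2.89030023e+00] [ 0.74231558 -0.35667417  0.83156862]
```

View pics/s2.png

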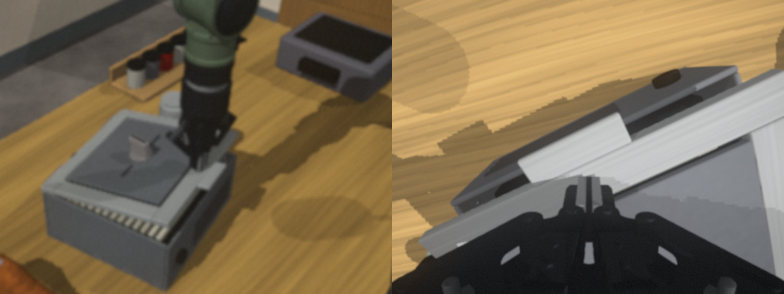

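The cover is following the tips and is nearly shut. I'll push it the rest of the way and watch the force.

move_arm:
  plan:
    - [0, -0.0017, -0.0003, -0.0104, 0]
    - [0, -0.0017, -0.0003, -0.0104, 0]
    - [0, -0.0008, -0.0002, -0.008, 0]
    - [0, 0, 0, -0.006, 0]
    - [0, 0, 0, -0.003, 0]
    - [0, 0, 0, 0, 0]
    - [0, 0, 0, 0, 0]

```text
time_s: 4.13
eef_pos: [0.4623, -0.0228, 0.1459]
tool_rot: [3.142, 0.0, 2.892]
force: [-0.3, 0.3, 0.1]
gripper_width: -0.0001
```

move_arm:
  plan:
    - [0, 0, 0, -0.002, 0]
    - [0, 0, 0, -0.002, 0]
    - [0, 0, 0, -0.001, 0]
    - [0, 0, 0, 0, 0]
    - [0, 0, 0, 0, 0]

```text
time_s: 4.55
eef_pos: [0.4626, -0.0229, 0.1437]
tool_rot: [-3.141, 0.002, 2.892]
force: [-9.6, 1.6, 28.2]
gripper_width: 0.0003
```

The contact is firm (28 N) at the expected height, so the cover is shut. I'll lift and move beyond the fastener so the wrist camera sees it clear of the fingers.

move_arm:
  plan:
    - [0, 0, 0, 0.02, 0]
    - [0, 0, 0, 0.035, 0]
    - [1, 0, 0, 0.04, 0]
    - [1, 0.02, 0.003, 0.03, 0]
    - [1, 0.03, 0.003, 0.01, 0]
    - [1, 0.035, 0.003, 0.005, 0]
    - [1, 0.035, 0.003, 0, 0]
    - [1, 0.035, 0.003, 0, 0]
    - [1, 0.025, 0.003, 0, 0]
    - [1, 0, 0, 0, 0]
    - [1, 0, 0, 0, 0]
    - [1, 0, 0, 0, 0]

```text
time_s: 5.55
eef_pos: [0.6414, -0.0047, 0.2803]
tool_rot: [-3.141, -0.001, 2.892]
force: [-0.4, 0.2, -0.4]
gripper_width: 0.0852
```

Run:
```python
from cell import env
import cv2,numpy as np,pickle
s=env.get_state();print(s["eef_pos"],s["tool_rot"],s["force"])
w=env.read_camera("wrist");c=env.read_camera("side")
pickle.dump((s,w,c),open("w1.pkl","wb"))
cv2.imwrite("pics/w1.png",w["frame"])
cv2.imwrite("pics/w1b.png",np.hstack([cv2.resize(w["frame"],(480,360)),cv2.resize(c["frame"][130:310,200:360],(320,360))]))
```

```text
[ 0.64140093 -0.00470586  0.28028533] [-3.14132983e+00 -1.33880155e-03  2.89227098e+00] [-0.38148155  0.19630655 -0.35303809]
```

View pics/w1b.png

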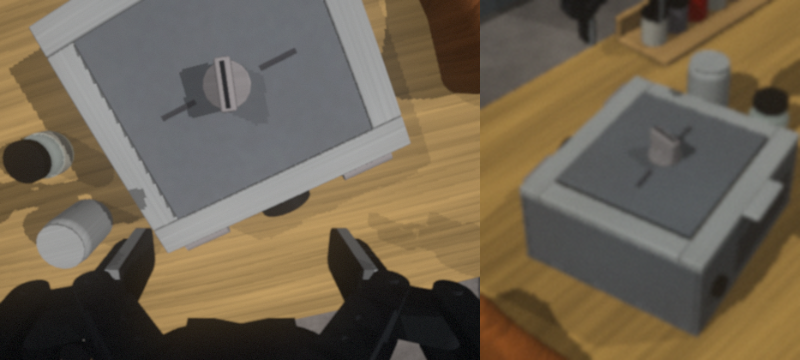

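Side view: the cover is flat and shut. In the wrist view (480x360 scale) the slot runs (220,60)-(228,107), and the marks are near (178,110) and (279,58). I'll measure these with masks.

```bash
cat >> h.py <<'E'
from scipy.spatial.transform import Rotation as Ro
def wcam(s,w):
    T=np.eye(4);T[:3,:3]=Ro.from_euler("xyz",s["tool_rot"]).as_matrix();T[:3,3]=s["eef_pos"]
    C=T@np.array(w["mount"]);R=C[:3,:3].T
    return dict(w,R=R,t=-R@C[:3,3])
def blob(f,x0,y0,x1,y1,thr=None):
    """centre and long-axis end points of the darkest blob in a box"""
    g=cv2.cvtColor(f,cv2.COLOR_BGR2GRAY)[y0:y1,x0:x1]
    if thr is None: thr=(int(g.min())+np.median(g))/2
    n,l,st,ce=cv2.connectedComponentsWithStats((g<thr).astype(np.uint8))
    k=1+np.argmax(st[1:,4]);p=np.argwhere(l==k)[:,::-1]+[x0,y0]
    c,(a,b),_=r=cv2.minAreaRect(p.astype(np.float32));B=cv2.boxPoints(r)
    if np.linalg.norm(B[0]-B[1])<np.linalg.norm(B[1]-B[2]): e=(B[0]+B[1])/2,(B[2]+B[3])/2
    else: e=(B[1]+B[2])/2,(B[3]+B[0])/2
    return st[k,4],e
E
python3 - <<'E'
from h import *
import pickle
s,w,c=pickle.load(open("w1.pkl","rb"));k=wcam(s,w);f=w["frame"]
pts={}
for n,b,z in(("slot",(250,68,274,128),.161),("mL",(183,112,227,145),.127),("mR",(300,50,352,85),.127)):
    a,e=blob(f,*b);P=[onz(k,q,z) for q in e];pts[n]=P;d=P[0]-P[1]
    print(n,a,np.round(e,1).tolist(),np.round(P,4).tolist(),"len",np.linalg.norm(d).round(4),"ang",np.degrees(np.arctan2(d[1],d[0]))%180)
m=[np.mean(pts[n],0) for n in("mL","mR")];d=m[1]-m[0]
print("marks centre",(m[0]+m[1])/2,np.linalg.norm(d),"line ang",np.degrees(np.arctan2(d[1],d[0]))%180)
print("slot centre",np.mean(pts["slot"],0),"tool yaw deg",np.degrees(s["tool_rot"][2]))
E
```

```text
slot 256 [[258.0, 70.80000305175781], [265.79998779296875, 125.19999694824219]] [[0.5481, 0.004, 0.161], [0.5828, -0.0001, 0.161]] len 0.0349 ang 173.35300591415304
mL 365 [[227.10000610351562, 123.5], [188.1999969482422, 127.0999984741211]] [[0.5759, -0.0305, 0.127], [0.5709, -0.0605, 0.127]] len 0.0304 ang 80.61782799985451
mR 298 [[344.20001220703125, 58.400001525878906], [303.29998779296875, 79.5999984741211]] [[0.552, 0.0663, 0.127], [0.5592, 0.0336, 0.127]] len 0.0334 ang 102.44983821506948
marks centre [0.5644689  0.00220512 0.127     ] 0.09708479326462666 line ang 100.57568978173619
slot centre [0.5654793  0.00194729 0.161     ] tool yaw deg 165.7149206464374
```

The slot is at 173.4° and the marks at about 101.6°, so the turn needed is about -72°. The fastener centre is at (0.565, 0.002). I'll move in to grasp the wing.

move_arm:
  plan:
    - [0.6, -0.025, 0.002, 0, 3.8]
    - [0.6, -0.025, 0.002, 0, 3.85]
    - [0.6, -0.02, 0.002, -0.02, 0]
    - [0.6, -0.006, 0.0007, -0.03, 0]
    - [0.6, 0, 0, -0.025, 0]
    - [0.6, 0, 0, -0.01, 0]
    - [0.6, 0, 0, 0, 0]
    - [0.6, 0, 0, 0, 0]

```text
time_s: 6.32
eef_pos: [0.5661, 0.0018, 0.1965]
tool_rot: [-3.142, 0.0, 3.025]
force: [-0.0, -0.4, 1.5]
gripper_width: 0.0516
```

move_arm:
  plan:
    - [0.6, -0.0007, 0, -0.015, 0]
    - [0.6, 0, 0, -0.013, 0]
    - [0.6, 0, 0, -0.008, 0]
    - [0.6, 0, 0, 0, 0]
    - [0, 0, 0, 0, 0]
    - [0, 0, 0, 0, 0]
    - [0, 0, 0, 0, 0]
    - [0, 0, 0, 0, 0]
    - [0, 0, 0, 0, 0]
    - [0, 0, 0, 0, 0]
  squeeze: 40

```text
time_s: 7.15
eef_pos: [0.5662, 0.0017, 0.1605]
tool_rot: [-3.141, 0.002, 3.026]
force: [0.3, -1.2, 3.5]
gripper_width: 0.0121
```

move_arm:
  plan:
    - [0, 0, 0, 0, -4]
    - [0, 0, 0, 0, -6]
    - [0, 0, 0, 0, -6]
    - [0, 0, 0, 0, -6]
    - [0, 0, 0, 0, -6]
    - [0, 0, 0, 0, -6]
    - [0, 0, 0, 0, -6]
    - [0, 0, 0, 0, -6]
    - [0, 0, 0, 0, -6]
    - [0, 0, 0, 0, -6]
    - [0, 0, 0, 0, -6]
    - [0, 0, 0, 0, -5]
    - [0, 0, 0, 0, -3]
    - [0, 0, 0, 0, 0]
    - [0, 0, 0, 0, 0]
    - [0, 0, 0, 0, 0]

```text
time_s: 8.48
eef_pos: [0.5653, 0.0007, 0.1599]
tool_rot: [-3.141, 0.003, 1.77]
force: [-2.2, -5.9, 4.4]
gripper_width: 0.012
```

move_arm:
  plan:
    - [0.6, 0, 0, 0, 0]
    - [0.6, 0, 0, 0, 0]
    - [0.6, 0, 0, 0, 0]
    - [0.6, 0, 0, 0, 0]
    - [0.6, 0, 0, 0.015, 0]
    - [0.6, 0, 0, 0.025, 0]
    - [0.6, 0, 0, 0.03, 0]
    - [0.6, 0.003, -0.02, 0.03, 0]
    - [0.6, 0.004, -0.03, 0.015, 0]
    - [0.6, 0.005, -0.028, 0, 0]
    - [0.6, 0.003, -0.01, 0, 0]
    - [0.6, 0, 0, 0, 0]
    - [0.6, 0, 0, 0, 0]
    - [0.6, 0, 0, 0, 0]

```text
time_s: 9.65
eef_pos: [0.5797, -0.0848, 0.2738]
tool_rot: [-3.14, -0.002, 1.77]
force: [1.1, 0.3, -0.4]
gripper_width: 0.0507
```

Run:
```python
from cell import env
import cv2,numpy as np,pickle
s=env.get_state();print(s["eef_pos"],s["tool_rot"],s["force"])
w=env.read_camera("wrist");c=env.read_camera("side")
pickle.dump((s,w,c),open("w2.pkl","wb"))
cv2.imwrite("pics/w2.png",w["frame"])
```

```text
[ 0.57974863 -0.08480023  0.27376538] [-3.13992642e+00 -1.70719633e-03  1.77001640e+00] [ 1.06645341  0.28190313 -0.4179864 ]
```

View pics/w2.png

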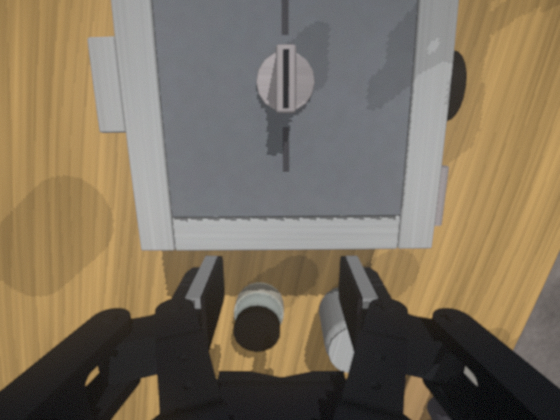

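Slot at (286,50)-(286,108). The marks are vertical at x≈285: the upper ends at (285,33) and the lower runs (286,127)-(286,171). Checking the angles in numbers.

Run:
```python
from h import *
import pickle
s,w,c=pickle.load(open("w2.pkl","rb"));k=wcam(s,w);f=w["frame"]
for n,b,z in(("slot",(281,46,292,113),.161),("mU",(276,0,296,45),.127),("mD",(279,148,296,180),.127)):
    a,e=blob(f,*b);P=[onz(k,q,z) for q in e];d=P[0]-P[1]
    print(n,a,np.round(e,1).tolist(),np.round(np.mean(P,0),4).tolist(),"len",np.linalg.norm(d).round(4),"ang",np.degrees(np.arctan2(d[1],d[0]))%180)
# robust: mark line via centroid columns of dark pixels per row
g=cv2.cvtColor(f,cv2.COLOR_BGR2GRAY).astype(float)
def rows(y0,y1,z):
    r=[]
    for y in range(y0,y1):
        q=g[y,278:295];wt=np.clip(np.median(q)-12-q,0,None)
        if wt.sum()>0:r.append(onz(k,((wt*np.arange(278,295)).sum()/wt.sum(),y),z)[:2])
    return np.array(r)
M=np.vstack([rows(2,30,.127),rows(155,169,.127)]);p=np.polyfit(M[:,1],M[:,0],1)
print("marks ang",90-np.degrees(np.arctan(p[0])),np.std(M[:,0]-np.polyval(p,M[:,1])))
for nm,x0 in(("outer frame L",0),):pass
# frame side edge (y-side, px row ~249) and panel edge
E=cv2.Canny(cv2.GaussianBlur(f,(3,3),0),40,100)
for nm,(a,b),(x0,x1),z in(("frame y edge",(240,256),(180,390),.122),):
    pts=np.array([onz(k,(x,a+np.argmax(np.abs(np.diff(g[a:b,x])))+.5),z)[:2] for x in range(x0,x1,4)])
    l=np.polyfit(pts[:,0],pts[:,1],1);print(nm,"cover yaw",np.degrees(np.arctan(l[0])),np.std(pts[:,1]-np.polyval(l,pts[:,0])))
```

```text
slot 234 [[285.8999938964844, 50.0], [284.8999938964844, 107.0]] [0.5656, 0.0018, 0.161] len 0.0345 ang 100.51237080404901
mU 210 [[285.0, 0.0], [285.0, 34.0]] [0.5569, 0.0444, 0.127] len 0.022 ang 101.55344657426869
mD 162 [[283.5, 148.0], [283.5, 171.0]] [0.5759, -0.0541, 0.127] len 0.0178 ang 101.5186020537333
marks ang 101.95427756127411 5.9234505679068174e-05
frame y edge cover yaw 12.014280907263052 0.0002840835565112918
```

Run:
```python
from h import *
import pickle
s,w,c=pickle.load(open("w2.pkl","rb"));k=wcam(s,w)
g=cv2.cvtColor(w["frame"],cv2.COLOR_BGR2GRAY).astype(float)
r=[]
for y in range(53,105):
    q=g[y,281:292];wt=np.clip(np.median(q)-15-q,0,None);r.append(onz(k,((wt*np.arange(281,292)).sum()/wt.sum(),y),.161)[:2])
M=np.array(r);p=np.polyfit(M[:,1],M[:,0],1);print("slot ang",90-np.degrees(np.arctan(p[0])),np.std(M[:,0]-np.polyval(p,M[:,1])),M.mean(0))
print(g[80,278:295])
```

```text
slot ang 101.44512078274754 3.234504262894493e-05 [0.56556607 0.00206259]
[148. 155. 155. 148. 125.  84.  55.  49.  47.  55.  84. 123. 145. 153.
 155. 148. 139.]
```

move_arm:
  plan:
    - [0, -0.003, 0.015, 0, 0]
    - [0, -0.005, 0.03, 0, 0]
    - [0, -0.004, 0.025, -0.01, 0]
    - [0, -0.002, 0.0165, -0.02, 0]
    - [0, 0, 0, -0.02, 0]
    - [0, 0, 0, -0.02, 0]
    - [0, 0, 0, -0.01, 0]
    - [0, 0, 0, -0.003, 0]
    - [0, 0, 0, 0, 0]
    - [0, 0, 0, 0, 0]
    - [0, 0, 0, 0, 0]

```text
time_s: 10.67
eef_pos: [0.5673, 0.0003, 0.1929]
tool_rot: [3.14, 0.001, 1.769]
force: [-0.6, 0.2, 0.3]
gripper_width: -0.0005
```

The slot is at 101.45° and the marks at 101.95°, so they are aligned within 0.5°. Now I'll press down in small steps.

move_arm:
  plan:
    - [0, -0.0017, 0.0015, -0.004, 0]
    - [0, 0, 0, -0.003, 0]
    - [0, 0, 0, -0.002, 0]
    - [0, 0, 0, -0.002, 0]
    - [0, 0, 0, -0.001, 0]
    - [0, 0, 0, -0.001, 0]
    - [0, 0, 0, -0.001, 0]
    - [0, 0, 0, 0, 0]
    - [0, 0, 0, 0, 0]
    - [0, 0, 0, 0, 0]

```text
time_s: 11.5
eef_pos: [0.5648, 0.0019, 0.1786]
tool_rot: [3.141, 0.0, 1.769]
force: [-3.4, 0.5, 6.7]
gripper_width: 0.0
```

move_arm:
  plan:
    - [0, 0, 0, -0.0007, 0]
    - [0, 0, 0, -0.0007, 0]
    - [0, 0, 0, 0, 0]
    - [0, 0, 0, 0, 0]
    - [0, 0, 0, 0, 0]

```text
time_s: 11.92
eef_pos: [0.5649, 0.0019, 0.1779]
tool_rot: [3.14, 0.0, 1.769]
force: [-5.1, 1.3, 13.3]
gripper_width: 0.0003
```

move_arm:
  plan:
    - [0, 0, 0, -0.0007, 0]
    - [0, 0, 0, 0, 0]
    - [0, 0, 0, 0, 0]
    - [0, 0, 0, 0, 0]
    - [0, 0, 0, 0, 0]

```text
time_s: 12.33
eef_pos: [0.5649, 0.0019, 0.1778]
tool_rot: [3.14, 0.001, 1.769]
force: [-5.5, 0.8, 15.7]
gripper_width: -0.0004
```

Run:
```python
from cell import env
import cv2,numpy as np
s=env.get_state();print(s["eef_pos"],s["tool_rot"],s["force"])
c=env.read_camera("side");w=env.read_camera("wrist");t=env.read_camera("top")
cv2.imwrite("pics/f.png",np.hstack([cv2.resize(c["frame"][130:310,200:360],(320,360)),cv2.resize(w["frame"],(480,360))]))
print(env.get_state()["force"])
```

```text
[0.56492306 0.00185036 0.17780919] [3.14006928e+00 6.37095879e-04 1.76903642e+00] [-5.49406036  0.75954021 15.72086319]
[-5.79841363  1.0195307  16.89683968]
```

View pics/f.png

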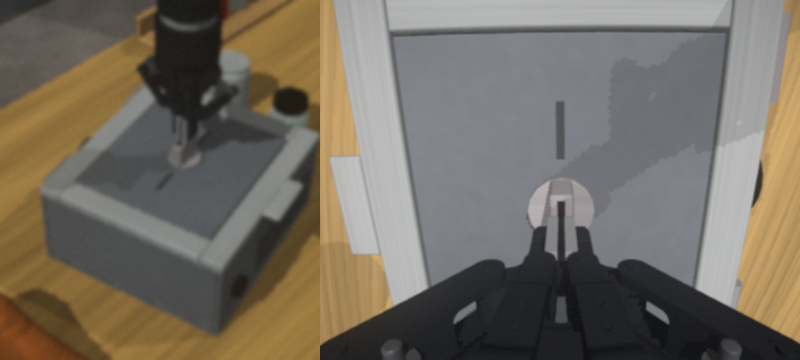

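The last 0.7 mm of command moved the tip only 0.1 mm, with the force at about 16 N. The TCP height of 0.1778 m matches flush (0.178 m), so the panel is on its stop. The slot and mark still line up in the view.

```bash
python3 -c "
from cell import env
print(env.close_job())"
```

```text
the job is handed in; nothing more can be done
None
```

The job is handed in with the cover shut, the fastener aligned and the panel still held pressed home, at about 12.5 s of the 61 s allowed.

- **Cover:** I pushed it down along its arc with the closed fingertips until it was firm on the box, at 28 N and the expected height. The side view confirmed it flat.
- **Fastener:** I then gripped the wing and turned it 72° clockwise. After release the slot measured 101.45° against 101.95° for the marks, about 0.5° past alignment.
- **Panel:** I pressed down on the fastener top with closed fingers and kept holding, at about 16 N. The tip height matched flush within 0.2 mm, and further command raised only the force, so the panel is on its stop.
- **Disagreement:** My first reading of one mark was off (81° against 102° for the other) because the wing's shadow spoiled it. I dropped it and re-measured from a second view.
- **Bystanders:** I kept the arm clear of the jar, can and last, and saw no sign of contact with them. I did not measure their positions again at the end.

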